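Lay the engraving pen down in its cradle

ROBOT

A 6-joint arm with a two-finger parallel gripper is mounted at the origin on the work surface. World frame = base frame: x ahead of the robot, y to its left, z up, the work surface at z = 0. Lengths are in m, angles in degrees, forces in N, time in s.
With the tool pointing down it reaches from about 0.3 to 0.75 m from the base axis. Payload 8.5 kg.
Tool frame: the origin (TCP) lies on the mounting face of the last link; the fingertips stand tip_extent ahead of it and the grasp point (between the pads) lies 155 mm ahead of it (tip_extent is the distance from the TCP to the fingertips, in m); z points along the fingers, y is the line along which they close (so a half turn about z gives the same grasp; the last joint's range is limited). The gripper opens to 85 mm and grips with 20 to 120 N. Pads are 22 mm wide; open, the fingers measure 114 mm over their backs; the gripper's body (76 mm by 85 mm) begins 54 mm behind the grasp point. The pads swing forward as they close: fully open they stand 13 mm farther back than shut.
Start: joints at [60.487, 21.807, 74.336, -0, 83.858, -12.336], TCP at [0.162, 0.525, 0.405] pointing down, gripper open.
Joint ranges: [-178.18, 178.18], [-50.72, 133.34], [12.68, 142.11], [-81.47, 261.47], [9.98, 163.14], [-165.26, 165.26]. Speed limits (degrees/s): [136.94, 136.94, 180, 180, 180, 180].

INTERFACE

Orientations are given as a 3x3 rotation matrix whose columns are the frame's x, y, z axes.
In Python, from rig import observe, get_image, camera_params, close_job, tip_extent gives the robot as it stands.
- The arm moves only by the shell command python3 -m creep 'ROWS' [FORCE]. ROWS is JSON, a list of rows, each an object with "jaw": the gripper's target within -1 to 1 (shut at 1, half-way at 0, fully open at -1); "travel": the shift along the world's x, y, z in mm, a list of three; "roll": the turn about the world's z in rad. A call has 1 to 12 rows; each row is the pose to reach, as a shift and turn from the pose commanded when the call began; what a row does not reach only later rows make up. A row lasts 1/10 s, in which the tool goes at most 50 mm and 8.59 degrees, less where a joint would pass 70% of its speed; a pose out of reach is approached as far as the arm can. A call with a gripper value outside its range is refused whole. The fingers move at their own pace and stop on an object; FORCE is the grip in N (left out, the last holds). Time passes only in rows, so rows that repeat a pose let the fingers close. It gives the time, the measured TCP pose, the force, the opening and the grip force at its end, in the units of the state.
- observe(): the state, without advancing time (a new reading comes with each control period).
- get_image(name): name is "scene" or "top"; returns (picture, depth): 420x560x3 uint8, red, green, blue; 420x560 float32, m along the optical axis (not along the pixel's ray), 0 where there is no reading.
- camera_params(name): a dict with "mtx" (3x3 intrinsics, pixels), "dist_coeffs" ([k1, k2, p1, p2, k3] as OpenCV has them; the pictures are not rectified), "extrinsics" (4x4, takes a point from camera to world coordinates). Camera axes: x right, y down, z forward; pixel columns grow to the right and rows downward; lengths in m; the calibration is good to about 2 mm. A picture is of the moment at which its call begins. camera_params takes no time and is no camera call.
- close_job(): hands the job in; it is judged then, once.
The state is a dict: "time_s": time; "q": joint angles; "qvel": joint speeds; "joint_efforts": joint torques, N m; "position": TCP position; "tool_rot": TCP orientation; "ft_force": force on the tool from outside, world axes, zero at the start; "wrist_torque": the same for the moment, N m; "grip_width": finger opening in m; "gripper_force": force on a finger pad.
Only numpy, scipy, OpenCV 4.12 (cv2) and the standard library are available. Lean on these libraries where they do the work, as an engineer would, in place of code of your own. Each camera call takes 0.05 s, during which the arm holds its last target. There are 200 camera calls.

TASK

The red engraving pen is standing on its tail: pick it up and lay it on its side in the two V saddles of its wooden cradle, with the steel tip towards the brass guard plate and the body resting in both saddles. Set it down gently, do not drop it or let it fall over on the bench, then let go, and leave everything else on the bench where it is.

Things in the scene. Friction and masses are not known exactly. Their poses are not given: they have to be found in the camera images.
- pen: Red engraving pen, 150 mm long, about 0.2 kg, loose, standing on its flat tail at the start. Round body of diameter 32 mm for 118 mm from the tail (black band at the tail, small flush black button 46 mm up; roll does not matter), then an aluminium cone narrowing to 10 mm at 138 mm, then a steel tip of diameter 4 mm. Origin: centre of the flat tail; +z runs along the pen to the tip.
- pen_mid (a point): Point on the pen's axis 61 mm from the tail; it lies at point cradle_rest when the pen is properly in the cradle. Axes as pen.
- pen_tip (a point): The very end of the steel tip, 150 mm from the tail.
- cradle: Cradle fixed to the bench: dark base plate 187 x 64 x 8 mm (x from -75 to +112 mm) with two pale wooden V saddles at x = -39 and +39 mm, each 10 mm thick along x, 68 mm free between them; 90 degree V, mouth 40 mm wide, arms 53 mm above the bench. Origin: underside, midway between the saddles; +x runs along the cradle to the brass guard, +z up.
- guard (a point): Top edge centre of the upright brass guard plate at the cradle's +x end: 3 mm thick, 44 mm wide, top 68 mm above the bench, 107 mm from the middle of the saddles, 18 mm beyond the tip of a properly laid pen.
- cradle_rest (a point): Point 55 mm above the bench, midway between the saddles: the axis of a pen lying in the cradle runs through it along the cradle's x. Axes as cradle.
- die: Bone die, 18 mm, loose bystander; origin under its centre.
- checker: Smooth white checker, diameter 36 mm, 9 mm high, loose bystander; origin under its centre.
- scraper: Scraper with yellow plastic handle, about 160 mm long in all, 16 mm high, loose bystander; origin where the blade meets the handle, +x along the blade.
- gauge: Flat brass pip gauge 85 x 28 x 5 mm, loose bystander; origin under its centre, long side along x.
- ink: Small amber ink jar, diameter 44 mm, 55 mm high, loose bystander; origin under its centre.
- blanks: Bar of bone for dice, 20 x 120 x 20 mm, loose bystander; origin under its centre, long side along y.
Things that resemble listed ones, but are neither listed nor needed, are in the scene too. Several things look just like the pen: the one meant starts farthest from the robot's base.

How it is judged (in metres and radians):
On the way:
1. the pen is held in the fingers, its tail lifted clear of the bench (contact force between the fingers and pen above 0.5 N and height (world z) of pen above 0.02 m), for 0.1 s.
At the end, for the whole second after the job is handed in: The pen lies in both saddles, its axis within 5 degrees of the cradle's, pen_mid within 12 mm of cradle_rest along the cradle, 5 mm across and 4 mm in height, tip towards the brass guard, at rest and released (x of pen_mid in the frame of cradle_rest between -0.012 and 0.012 m and y of pen_mid in the frame of cradle_rest between -0.005 and 0.005 m and z of pen_mid in the frame of cradle_rest between -0.004 and 0.004 m and angle between the z axis of pen and the x axis of cradle, either way round below 0.09 rad and x of pen_tip in the frame of cradle_rest above 0.06 m and contact force between pen and cradle above 0.5 N and contact force between the fingers and pen below 0.1 N and linear speed of pen below 0.02 m/s); the robot touches nothing.
It fails at once if the pen has fallen on the bench (its middle below 35 mm) (height (world z) of pen_mid below 0.035 m).
It fails at once if the pen was dropped (faster than 0.45 m/s while not in the fingers) (linear speed of pen above 0.45 m/s and contact force between the fingers and pen below 0.05 N).
It fails at once if a bystander (die, checker, scraper, gauge, ink jar or bone bar) was moved by more than 25 mm (distance of any of die, checker, scraper, gauge, ink, blanks from where it was at the start of the episode above 0.025 m).
It also fails if it takes over 42 s, if anything falls off the work surface, if the arm or the gripper's body presses on something with over 40 N, if the wrist force passes 120 N, or if a joint passes its speed limit or range.

## Working session

There is one attempt and no reset: what is moved stays moved. The work goes in short steps, Python scripts to look and compute and a shell command to move; the robot and the scene stay as the last step left them, time stands still between calls to the robot, and variables do not carry over. Pictures are saved under pics/ and viewed, at most 13 in all, crops included, and the job is handed in when it is done.

```bash
ls; mkdir -p pics; python3 - <<'E'
from rig import *
import cv2,numpy as np
s=observe();print(s,tip_extent if not callable(tip_extent) else tip_extent())
for n in("scene","top"):
    p,d=get_image(n);cv2.imwrite(f"pics/{n}0.png",p[:,:,::-1]);np.savez(f"{n}0.npz",p=p,d=d)
    print(n,camera_params(n))
E
```

```text
pics
{'time_s': 0.0, 'q': array([ 6.04867861e+01,  2.18401942e+01,  7.43866299e+01, -2.89294950e-04,
        8.38578555e+01, -1.23361035e+01]), 'qvel': array([-0.03585536,  0.10424834, -0.11398866,  0.0573455 , -0.0328703 ,
        0.03645659]), 'joint_efforts': array([-7.43295113e-04, -4.48466349e+01, -2.31280124e+01, -2.28624813e-04,
        4.73121065e-03,  6.07800477e-07]), 'position': array([0.16240718, 0.52541695, 0.40410801]), 'tool_rot': array([[-9.55396469e-01,  2.95325351e-01, -7.23699451e-04],
       [ 2.95326074e-01,  9.55395651e-01, -1.28863707e-03],
       [ 3.10852113e-04, -1.44488663e-03, -9.99998908e-01]]), 'ft_force': array([-0.31865015, -0.50108893, -0.4976264 ]), 'wrist_torque': array([-0.02006429, -0.02790017,  0.03635369]), 'gripper_force': 0.0, 'grip_width': 0.08533497304508035} 0.1734
scene {'mtx': array([[412.54361788,   0.        , 282.31712463],
       [  0.        , 412.54361788, 207.047828  ],
       [  0.        ,   0.        ,   1.        ]]), 'dist_coeffs': array([-0.12821949,  0.        ,  0.        ,  0.        ,  0.        ]), 'extrinsics': array([[-5.42528929e-01,  5.59180330e-01, -6.26880945e-01,
         1.16163985e+00],
       [ 8.40036724e-01,  3.61863705e-01, -4.04218952e-01,
         4.22322158e-01],
       [ 8.14174271e-04, -7.45903491e-01, -6.66053541e-01,
         7.88243860e-01],
       [ 0.00000000e+00,  0.00000000e+00,  0.00000000e+00,
         1.00000000e+00]])}
top {'mtx': array([[407.86245085,   0.        , 274.83630881],
       [  0.        , 407.86245085, 205.93541085],
       [  0.        ,   0.        ,   1.        ]]), 'dist_coeffs': array([-0.0381773,  0.       ,  0.       ,  0.       ,  0.       ]), 'extrinsics': array([[ 0.00923815, -0.99489924,  0.10044979,  0.41169803],
       [-0.99975576, -0.01120647, -0.01904849,  0.01997493],
       [ 0.02007701, -0.10024929, -0.99475977,  1.10174084],
       [ 0.        ,  0.        ,  0.        ,  1.        ]])}
```

View pics/scene0.png

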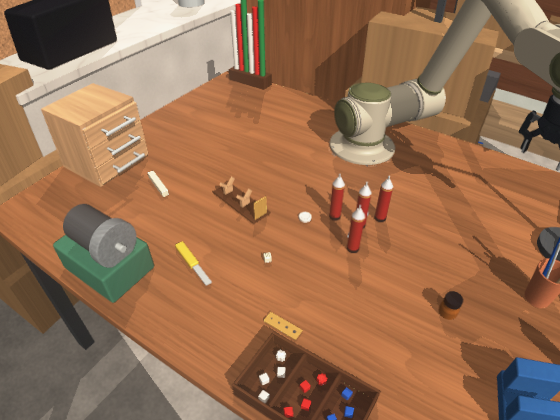

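View pics/top0.png

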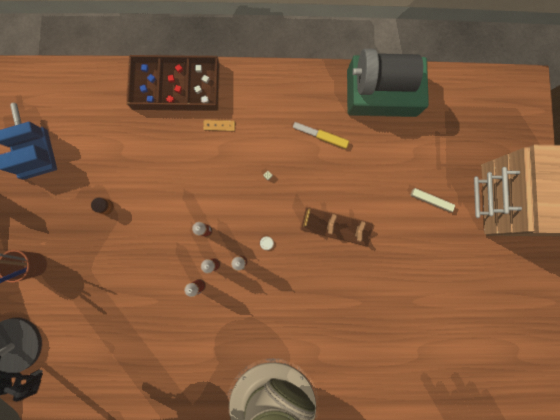

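Both views show four red pens: scene (337,197), (364,204), (384,199), (356,229); top (238,263), (208,266), (192,290), (199,229). The base is at the bottom of the top view, so the farthest pen is top (199,229) = scene (356,229). I'll measure it and the cradle (top (337,226)), with enlarged crops.

```bash
cat > h.py <<'E'
import numpy as np,cv2
from rig import camera_params
def rays(n,uv):
    c=camera_params(n);k=cv2.undistortPoints(np.float64(uv).reshape(-1,1,2),c["mtx"],c["dist_coeffs"])[:,0]
    T=c["extrinsics"];return T[:3,3],np.c_[k,np.ones(len(k))]@T[:3,:3].T
def plane(n,uv,z):
    o,r=rays(n,uv);return o+r*((z-o[2])/r[:,2])[:,None]
def cloud(n,d):
    v,u=np.mgrid[:420,:560];o,r=rays(n,np.c_[u.ravel(),v.ravel()]);return (o+r*d.reshape(-1,1)).reshape(420,560,3)
def tri(u1,u2):
    a,r=rays("scene",[u1]);b,s=rays("top",[u2]);r=r[0]/np.linalg.norm(r[0]);s=s[0]/np.linalg.norm(s[0])
    t=np.linalg.lstsq(np.c_[r,-s],b-a,rcond=None)[0];p,q=a+t[0]*r,b+t[1]*s;return (p+q)/2,np.linalg.norm(p-q)
E
python3 - <<'E'
from h import *
for n in("scene","top"):
    z=np.load(n+"0.npz");p,d=z["p"],z["d"];C=cloud(n,d)
    hsv=cv2.cvtColor(p,cv2.COLOR_RGB2HSV)
    red=(((hsv[...,0]<6)|(hsv[...,0]>172))&(hsv[...,1]>150)&(C[...,2]>.03)&(C[...,2]<.125)&(C[...,0]<.65)).astype(np.uint8)
    if n=="scene":
        k,l,st,ce=cv2.connectedComponentsWithStats(red)
        for i in range(1,k):
            if st[i,4]>60:
                q=C[l==i];print("pen",ce[i],st[i,4],"mean",q.mean(0),"z",q[:,2].min(),q[:,2].max(),"dist",np.hypot(*q.mean(0)[:2]))
    else:
        for (u,v) in [(199,229),(208,266),(238,263),(192,290)]:
            q=C[v-12:v+13,u-12:u+13].reshape(-1,3);q=q[(q[:,2]>.08)];print("top pen",(u,v),len(q),q.mean(0),q[:,2].max(), "dist",np.hypot(*q.mean(0)[:2]))
    # cradle: wood saddles & guard by height
    for (u0,u1,v0,v1) in [(205,280,170,230)] if n=="scene" else [(295,380,200,250)]:
        S=C[v0:v1,u0:u1];m=((S[...,2]>.04)&(S[...,2]<.075)).astype(np.uint8)
        k,l,st,ce=cv2.connectedComponentsWithStats(m,connectivity=4)
        for i in range(1,k):
            if st[i,4]>5:
                q=S[l==i];print(n,"cradle",ce[i]+[u0,v0],st[i,4],q.mean(0),q.min(0),q.max(0))
s=np.load("scene0.npz")["p"];t=np.load("top0.npz")["p"]
a=cv2.resize(s[165:260,205:400],None,fx=4,fy=4,interpolation=cv2.INTER_CUBIC);cv2.imwrite("pics/c1.png",a[:,:,::-1])
b=cv2.resize(t[190:310,180:385],None,fx=3.9,fy=3.9,interpolation=cv2.INTER_CUBIC);cv2.imwrite("pics/c2.png",b[:,:,::-1])
E
```

```text
pen [240.86111111  62.30555556] 72 mean [-0.19307735 -0.66588118  0.08584331] z 0.04981679061006816 0.12404978257702814 dist 0.6933084523742156
pen [256.81578947  66.48684211] 76 mean [-0.19191827 -0.5798775   0.08609436] z 0.05043871009648537 0.12433800440410125 dist 0.6108113749961053
pen [336.44855967 200.61728395] 243 mean [0.38645467 0.09403328 0.07050394] z 0.030589536600806433 0.11101318279379269 dist 0.39773040092100415
pen [383.46613546 202.0438247 ] 251 mean [0.32410552 0.20301374 0.07154407] z 0.030005915964505192 0.11144832207205357 dist 0.3824381861283913
pen [363.86259542 204.27480916] 131 mean [0.37834869 0.1680343  0.08712285] z 0.030144346421545287 0.11119191502494319 dist 0.4139846110043408
pen [355.23076923 232.65      ] 260 mean [0.46800273 0.18802337 0.07002473] z 0.030065788153343154 0.11039848770260752 dist 0.5043603316270321
scene cradle [231.03846154 179.88461538] 26 [ 0.44367845 -0.21929043  0.0453218 ] [ 0.4348439  -0.22512718  0.04003149] [ 0.45247056 -0.21439148  0.05148508]
scene cradle [221.83333333 184.5       ] 18 [ 0.47633421 -0.22722736  0.04656738]
[... 1025 characters left out ...]
 [ 0.46932621 -0.0871079   0.04075964] [ 0.5118112  -0.0755496   0.07050783]
top cradle [332.92307692 216.73076923] 26 [ 0.49160665 -0.15152044  0.04784717] [ 0.48333656 -0.1573754   0.04220936] [ 0.49906938 -0.14674687  0.05452007]
top cradle [361.62068966 224.24137931] 29 [ 0.47282992 -0.22662692  0.04711844] [ 0.46573748 -0.23235576  0.04056145] [ 0.48126776 -0.22096267  0.05297124]
top cradle [329.78571429 229.39285714] 28 [ 0.4586913  -0.14339419  0.04661046] [ 0.44937312 -0.14954281  0.04045509] [ 0.4678137  -0.13865057  0.0545481 ]
top cradle [359.14285714 236.78571429] 28 [ 0.44021013 -0.21982647  0.04695431] [ 0.43186825 -0.22621444  0.04057023] [ 0.45021806 -0.21408402  0.05401326]
```

View pics/c1.png

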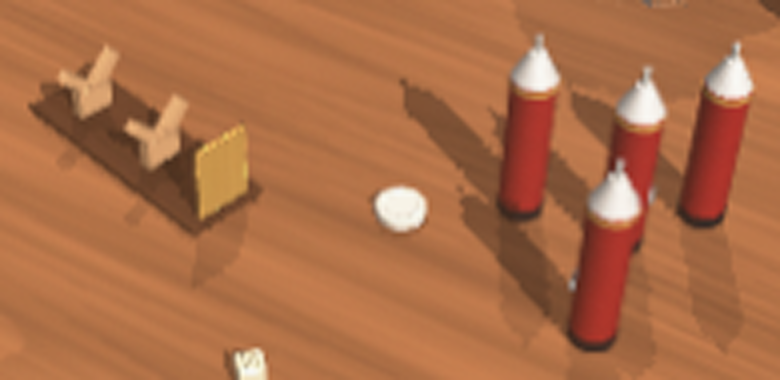

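View pics/c2.png

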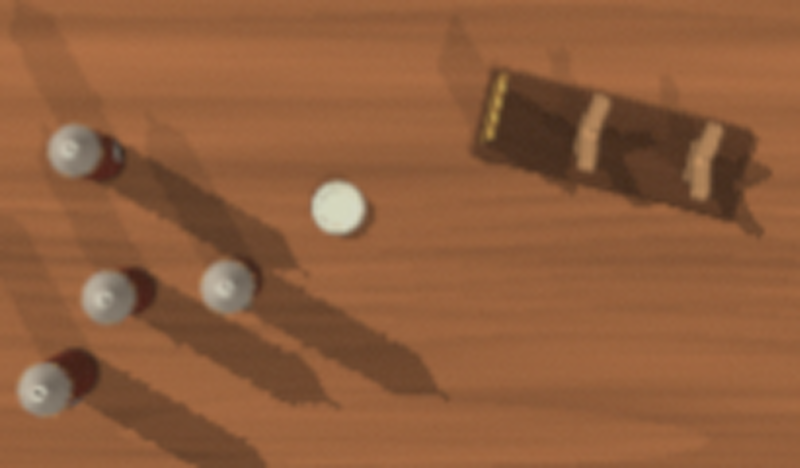

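The crops confirm the pen at scene (356,229) / top (199,229) as the one on its own, farthest from the base. The guard end of the cradle points towards it. Next I fit the pen axis and the cradle frame.

```bash
python3 - <<'E'
from h import *
from scipy.optimize import least_squares
for n,lo in(("scene",.03),("top",.03)):
    z=np.load(n+"0.npz");C=cloud(n,z["d"]).reshape(-1,3)
    q=C[(C[:,2]>lo)&(C[:,2]<.112)&(np.hypot(C[:,0]-.456,C[:,1]-.183)<.03)]
    f=least_squares(lambda a:np.hypot(q[:,0]-a[0],q[:,1]-a[1])-.016,[.456,.183],loss="soft_l1",f_scale=.002);print(n,len(q),f.x,np.abs(f.fun).mean())
    t=C[(C[:,2]>.118)&(C[:,2]<.16)&(np.hypot(C[:,0]-.456,C[:,1]-.183)<.03)];print("tip pts",len(t),t.mean(0),t[:,2].max())
E
```

```text
scene 287 [0.45557204 0.18332389] 0.0010324819599291308
tip pts 106 [0.46389226 0.18611874 0.12806529] 0.15043793563620556
top 57 [0.4566585  0.18499402] 0.0005594223768023897
tip pts 127 [0.45609417 0.18334913 0.12814655] 0.15093754108633362
```

```bash
python3 -m creep '[{"jaw":-1,"travel":[294,-341,0],"roll":-1.5},{"jaw":-1,"travel":[294,-341,0],"roll":-1.5},{"jaw":-1,"travel":[294,-341,0],"roll":-1.5},{"jaw":-1,"travel":[294,-341,0],"roll":-1.5},{"jaw":-1,"travel":[294,-341,0],"roll":-1.5},{"jaw":-1,"travel":[294,-341,0],"roll":-1.5},{"jaw":-1,"travel":[294,-341,0],"roll":-1.5},{"jaw":-1,"travel":[294,-341,0],"roll":-1.5},{"jaw":-1,"travel":[294,-341,0],"roll":-1.5},{"jaw":-1,"travel":[294,-341,0],"roll":-1.5},{"jaw":-1,"travel":[294,-341,0],"roll":-1.5},{"jaw":-1,"travel":[294,-341,0],"roll":-1.5}]' 30
```

```text
time_s: 1.3
position: [0.4561, 0.1848, 0.4045]
tool_rot: [[0.223, 0.975, -0.001], [0.975, -0.223, 0.0], [-0.0, -0.001, -1.0]]
ft_force: [-0.8, 0.3, 0.4]
grip_width: 0.0852
gripper_force: 0.0
```

```bash
python3 -m creep '[{"jaw":-1,"travel":[0,-1,-40],"roll":0},{"jaw":-1,"travel":[0,-1,-80],"roll":0},{"jaw":-1,"travel":[0,-1,-115],"roll":0},{"jaw":-1,"travel":[0,-1,-135],"roll":0},{"jaw":-1,"travel":[0,-1,-148],"roll":0},{"jaw":-1,"travel":[0,-1,-148],"roll":0}]' && python3 - <<'E'
from h import *
from rig import get_image
p,d=get_image("scene");cv2.imwrite("pics/g1.png",cv2.resize(p[80:280,260:480],None,fx=3,fy=3)[:,:,::-1])
E
```

```text
time_s: 1.9
position: [0.4555, 0.1843, 0.2555]
tool_rot: [[0.222, 0.975, -0.003], [0.975, -0.222, -0.0], [-0.001, -0.003, -1.0]]
ft_force: [0.5, -0.0, 0.2]
grip_width: 0.0855
gripper_force: 0.0
```

View pics/g1.png

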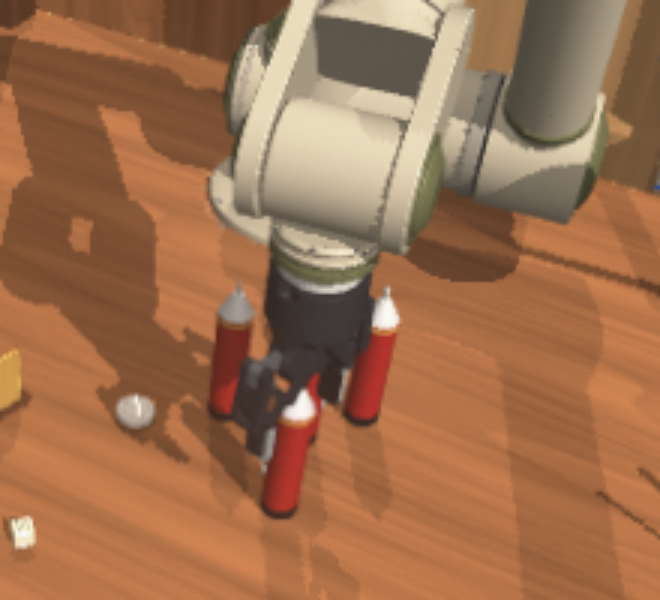

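The crop shows the two fingers astride the pen: one pad near (265,455), the other near (338,385), with the pen's collar at (297,420) between them. So the alignment is right and I close.

```bash
python3 -m creep '[{"jaw":1,"travel":[0,0,0],"roll":0},{"jaw":1,"travel":[0,0,0],"roll":0},{"jaw":1,"travel":[0,0,0],"roll":0},{"jaw":1,"travel":[0,0,0],"roll":0},{"jaw":1,"travel":[0,0,0],"roll":0},{"jaw":1,"travel":[0,0,0],"roll":0},{"jaw":1,"travel":[0,0,0],"roll":0},{"jaw":1,"travel":[0,0,0],"roll":0},{"jaw":1,"travel":[0,0,0],"roll":0},{"jaw":1,"travel":[0,0,0],"roll":0}]' 40
```

```text
time_s: 2.95
position: [0.4565, 0.1835, 0.2573]
tool_rot: [[0.227, 0.974, 0.001], [0.974, -0.227, 0.0], [0.0, 0.001, -1.0]]
ft_force: [-0.1, 0.5, 5.9]
grip_width: 0.0309
gripper_force: 39.4
```

```bash
python3 -m creep '[{"jaw":1,"travel":[0,0,15],"roll":0},{"jaw":1,"travel":[0,0,40],"roll":0},{"jaw":1,"travel":[0,0,75],"roll":0},{"jaw":1,"travel":[0,0,105],"roll":0},{"jaw":1,"travel":[0,0,120],"roll":0},{"jaw":1,"travel":[0,0,120],"roll":0},{"jaw":1,"travel":[0,0,120],"roll":0}]' && python3 -m creep '[{"jaw":1,"travel":[0,-20,0],"roll":0},{"jaw":1,"travel":[0,-60,0],"roll":0},{"jaw":1,"travel":[0,-105,0],"roll":0},{"jaw":1,"travel":[-1,-150,0],"roll":0},{"jaw":1,"travel":[-2,-195,0],"roll":0},{"jaw":1,"travel":[-2,-240,0],"roll":0},{"jaw":1,"travel":[-3,-285,0],"roll":0},{"jaw":1,"travel":[-3,-330,0],"roll":0},{"jaw":1,"travel":[-4,-370,0],"roll":0},{"jaw":1,"travel":[-4,-405,0],"roll":0},{"jaw":1,"travel":[-4,-425,0],"roll":0},{"jaw":1,"travel":[-4,-435,0],"roll":0}]' && python3 -m creep '[{"jaw":1,"travel":[0,0,0],"roll":0},{"jaw":1,"travel":[0,0,0],"roll":0}]' && python3 - <<'E'
from h import *
from rig import get_image
for n in("scene","top"):
    p,d=get_image(n);C=cloud(n,d);hsv=cv2.cvtColor(p,cv2.COLOR_RGB2HSV)
    if n=="scene":cv2.imwrite("pics/g2.png",cv2.resize(p[60:240,140:360],None,fx=3,fy=3)[:,:,::-1])
    m=((hsv[...,0]<6)|(hsv[...,0]>172))&(hsv[...,1]>150)&(C[...,2]>.03)&(C[...,2]<.25)&(np.hypot(C[...,0]-.452,C[...,1]+.25)<.08)
    q=C[m];print(n,len(q))
    if len(q)>20:
        print(q.mean(0),q[:,2].min(),q[:,2].max())
        for a,b in((.1,.16),(.16,.23)):
            r=q[(q[:,2]>a)&(q[:,2]<b)];print(len(r),r.mean(0))
E
```

```text
time_s: 3.65
position: [0.4562, 0.1834, 0.3758]
tool_rot: [[0.227, 0.974, -0.001], [0.974, -0.227, -0.0], [-0.001, -0.001, -1.0]]
ft_force: [0.3, -0.1, -3.1]
grip_width: 0.0311
gripper_force: 40.3
time_s: 4.85
position: [0.4522, -0.2533, 0.3749]
tool_rot: [[0.229, 0.973, -0.002], [0.973, -0.229, 0.002], [0.001, -0.003, -1.0]]
ft_force: [-0.2, 0.5, -2.1]
grip_width: 0.0309
gripper_force: 40.3
time_s: 5.05
position: [0.4524, -0.2507, 0.3761]
tool_rot: [[0.226, 0.974, -0.001], [0.974, -0.226, 0.001], [0.001, -0.001, -1.0]]
ft_force: [-0.5, -0.6, -2.4]
grip_width: 0.0309
gripper_force: 40.3
scene 303
[ 0.46016551 -0.24016216  0.17746417] 0.12797842915536695 0.22998788034197581
95 [ 0.46123794 -0.24076261  0.14442987]
208 [ 0.45967569 -0.23988792  0.19255195]
top 14
```

View pics/g2.png

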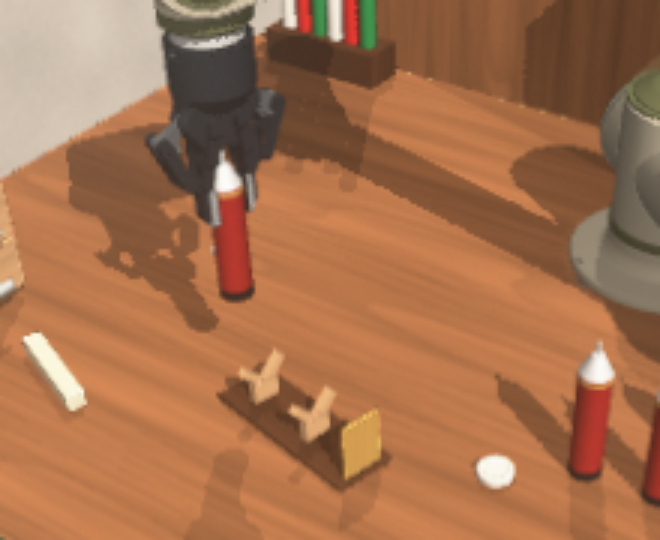

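Scene crop: the pen hangs vertical, gripped just below its collar at (232,200), behind the cradle's tail end with saddles at (262,380) and (315,415). I'll lever it over the rear saddle in the loose grip, and compute that path now.

```bash
python3 - <<'E'
import numpy as np
e=np.array([.2275,.9738]);x0=-67.3;z0=16+102   # start after lowering 103
for t in range(0,91,6):
    a=np.radians(t);d=16*np.sqrt(1+np.sin(a)**2);L=85-20*t/90
    if t<6:d+=1
    x=-44-d*np.cos(a)+L*np.sin(a);z=33+d*np.sin(a)+L*np.cos(a)
    s=x-x0;print(t,"P",round(x),round(z),"travel",*np.round(s*e,0),round(z-z0))
E
python3 -m creep '[{"jaw":1,"travel":[0,0,-30],"roll":0},{"jaw":1,"travel":[0,0,-60],"roll":0},{"jaw":1,"travel":[0,0,-85],"roll":0},{"jaw":1,"travel":[0,0,-98],"roll":0},{"jaw":1,"travel":[0,0,-103],"roll":0},{"jaw":1,"travel":[0,0,-103],"roll":0},{"jaw":1,"travel":[0,0,-103],"roll":0}]'
```

```text
0 P -61 118 travel 1.0 6.0 0
6 P -51 118 travel 4.0 16.0 0
12 P -43 117 travel 6.0 24.0 -1
18 P -35 115 travel 7.0 32.0 -3
24 P -27 113 travel 9.0 39.0 -5
30 P -20 110 travel 11.0 46.0 -8
36 P -14 106 travel 12.0 52.0 -12
42 P -8 102 travel 14.0 58.0 -16
48 P -2 98 travel 15.0 63.0 -20
54 P 3 93 travel 16.0 68.0 -25
60 P 7 87 travel 17.0 73.0 -31
66 P 11 81 travel 18.0 77.0 -37
72 P 15 75 travel 19.0 80.0 -43
78 P 18 69 travel 19.0 83.0 -49
84 P 20 62 travel 20.0 85.0 -56
90 P 21 56 travel 20.0 86.0 -62
time_s: 5.85
position: [0.4527, -0.2513, 0.2746]
tool_rot: [[0.226, 0.974, 0.001], [0.974, -0.226, -0.001], [-0.001, 0.001, -1.0]]
ft_force: [-0.0, 1.2, -2.0]
grip_width: 0.0309
gripper_force: 40.3
```

```bash
python3 -m creep '[{"jaw":1,"travel":[0,0,0],"roll":0},{"jaw":1,"travel":[1,6,0],"roll":0},{"jaw":1,"travel":[2,11,0],"roll":0},{"jaw":1,"travel":[4,16,0],"roll":0},{"jaw":1,"travel":[6,24,-1],"roll":0},{"jaw":1,"travel":[7,32,-3],"roll":0},{"jaw":1,"travel":[9,39,-5],"roll":0},{"jaw":1,"travel":[11,46,-8],"roll":0},{"jaw":1,"travel":[12,52,-12],"roll":0},{"jaw":1,"travel":[12,52,-12],"roll":0},{"jaw":1,"travel":[12,52,-12],"roll":0}]' 20 && python3 - <<'E'
from h import *
from rig import get_image
p,d=get_image("scene");cv2.imwrite("pics/g3.png",cv2.resize(p[80:240,160:340],None,fx=3.7,fy=3.7)[:,:,::-1])
E
```

```text
time_s: 6.95
position: [0.4644, -0.1994, 0.2616]
tool_rot: [[0.227, 0.974, -0.0], [0.974, -0.227, 0.0], [0.0, -0.001, -1.0]]
ft_force: [-1.7, -2.9, 0.2]
grip_width: 0.0309
gripper_force: 40.8
```

View pics/g3.png

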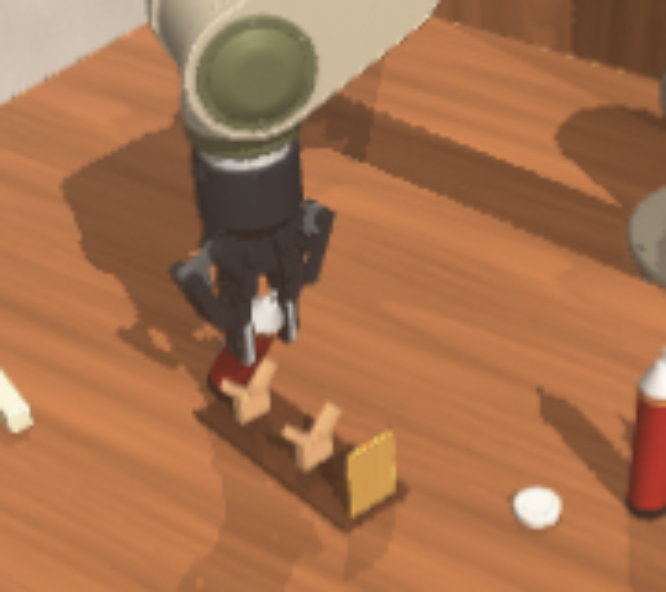

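The crop shows the pen pivoting as planned: tail at (225,375) behind the rear saddle, tip leaning towards the guard, wrist force only about 3 N. I continue.

```bash
python3 -m creep '[{"jaw":1,"travel":[2,6,-4],"roll":0},{"jaw":1,"travel":[3,11,-8],"roll":0},{"jaw":1,"travel":[4,16,-13],"roll":0},{"jaw":1,"travel":[5,21,-19],"roll":0},{"jaw":1,"travel":[6,25,-25],"roll":0},{"jaw":1,"travel":[7,28,-31],"roll":0},{"jaw":1,"travel":[7,31,-37],"roll":0},{"jaw":1,"travel":[8,33,-44],"roll":0},{"jaw":1,"travel":[8,33,-44],"roll":0},{"jaw":1,"travel":[8,33,-44],"roll":0}]' && python3 - <<'E'
from h import *
from rig import get_image
p,d=get_image("scene");cv2.imwrite("pics/g4.png",cv2.resize(p[110:230,180:320],None,fx=4.5,fy=4.5)[:,:,::-1])
E
```

```text
time_s: 8.0
position: [0.4724, -0.1663, 0.2174]
tool_rot: [[0.227, 0.974, -0.001], [0.974, -0.227, 0.001], [0.001, -0.001, -1.0]]
ft_force: [-1.4, 3.2, 2.8]
grip_width: 0.0309
gripper_force: 40.1
```

View pics/g4.png

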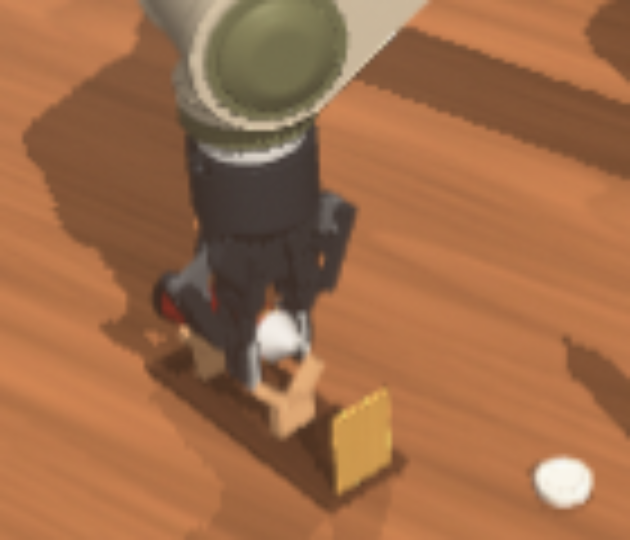

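Pen nearly horizontal now: tail at (170,300), cone at (278,335) just behind the front saddle (295,400). I lower slowly to contact.

```bash
python3 -m creep '[{"jaw":1,"travel":[0,1,-2],"roll":0},{"jaw":1,"travel":[0,1,-4],"roll":0},{"jaw":1,"travel":[0,1,-6],"roll":0},{"jaw":1,"travel":[0,1,-6],"roll":0}]';python3 -m creep '[{"jaw":1,"travel":[0,0,-1],"roll":0},{"jaw":1,"travel":[0,0,-2],"roll":0},{"jaw":1,"travel":[0,0,-2],"roll":0}]'; python3 - <<'E'
from h import *
from rig import get_image
for n in("scene","top"):
    p,d=get_image(n);C=cloud(n,d);hsv=cv2.cvtColor(p,cv2.COLOR_RGB2HSV)
    m=((hsv[...,0]<6)|(hsv[...,0]>172))&(hsv[...,1]>120)&(C[...,2]>.02)&(C[...,2]<.12)&(np.hypot(C[...,0]-.467,C[...,1]+.185)<.12)
    q=C[m]-[.467,-.185,0];X=q[:,0]*.2275+q[:,1]*.9738;Y=-q[:,0]*.9738+q[:,1]*.2275
    for a in range(-90,50,10):
        k=(X>=a/1e3)&(X<a/1e3+.01)
        if k.sum()>2:print(n,a,k.sum(),"zmax %.4f"%q[k,2].max(),"Y %.4f"%Y[k].mean())
E
```

```text
time_s: 8.45
position: [0.4724, -0.1655, 0.2116]
tool_rot: [[0.227, 0.974, 0.0], [0.974, -0.227, 0.0], [0.0, 0.0, -1.0]]
ft_force: [-2.4, 2.7, 4.1]
grip_width: 0.0308
gripper_force: 40.9
time_s: 8.75
position: [0.4723, -0.1654, 0.2098]
tool_rot: [[0.227, 0.974, -0.0], [0.974, -0.227, 0.0], [0.0, -0.0, -1.0]]
ft_force: [-2.2, 4.4, 5.1]
grip_width: 0.0312
gripper_force: 41.1
scene -80 8 zmax 0.0664 Y 0.0005
scene -70 4 zmax 0.0667 Y -0.0119
scene -40 3 zmax 0.0725 Y -0.0016
scene -20 3 zmax 0.0743 Y -0.0113
```

```bash
python3 -m creep '[{"jaw":1,"travel":[0,0,-1],"roll":0},{"jaw":1,"travel":[0,0,-2],"roll":0},{"jaw":1,"travel":[0,0,-3],"roll":0},{"jaw":1,"travel":[0,0,-3],"roll":0}]';python3 -m creep '[{"jaw":1,"travel":[0,0,-1],"roll":0},{"jaw":1,"travel":[0,0,-2],"roll":0},{"jaw":1,"travel":[0,0,-2],"roll":0}]'; cat > m.py <<'E'
from h import *
from rig import get_image
for n in("scene","top"):
    p,d=get_image(n);C=cloud(n,d);hsv=cv2.cvtColor(p,cv2.COLOR_RGB2HSV)
    m=((hsv[...,0]<6)|(hsv[...,0]>172))&(hsv[...,1]>120)&(C[...,2]>.02)&(C[...,2]<.12)&(np.hypot(C[...,0]-.467,C[...,1]+.185)<.12)
    q=C[m]-[.467,-.185,0];X=q[:,0]*.2275+q[:,1]*.9738;Y=-q[:,0]*.9738+q[:,1]*.2275
    if n=="top" and len(X):print("X range",X.min(),X.max())
    for a in range(-90,70,10):
        k=(X>=a/1e3)&(X<a/1e3+.01)
        if k.sum()>2:print(n,a,k.sum(),"zmax %.4f"%q[k,2].max(),"Y %.4f"%Y[k].mean())
E
python3 m.py
```

```text
time_s: 9.25
position: [0.4723, -0.1653, 0.2067]
tool_rot: [[0.227, 0.974, -0.0], [0.974, -0.227, 0.001], [0.0, -0.0, -1.0]]
ft_force: [-2.1, 5.2, 5.5]
grip_width: 0.031
gripper_force: 41.6
time_s: 9.55
position: [0.4723, -0.1653, 0.2047]
tool_rot: [[0.227, 0.974, -0.0], [0.974, -0.227, 0.001], [0.001, -0.0, -1.0]]
ft_force: [-2.7, 4.8, 5.2]
grip_width: 0.031
gripper_force: 42.0
scene -80 13 zmax 0.0695 Y -0.0030
scene -70 11 zmax 0.0702 Y -0.0018
scene -40 3 zmax 0.0713 Y -0.0011
scene -20 3 zmax 0.0734 Y -0.0122
scene 30 3 zmax 0.1001 Y -0.0158
```

```bash
python3 -m creep '[{"jaw":1,"travel":[0,0,-1],"roll":0},{"jaw":1,"travel":[0,0,-1],"roll":0}]';python3 -m creep '[{"jaw":1,"travel":[0,0,-1],"roll":0},{"jaw":1,"travel":[0,0,-1],"roll":0}]'; python3 m.py; python3 - <<'E'
from h import *
from rig import get_image
p,d=get_image("scene");cv2.imwrite("pics/g5.png",cv2.resize(p[130:230,190:310],None,fx=5,fy=5)[:,:,::-1])
E
```

```text
time_s: 9.85
position: [0.4724, -0.1653, 0.2038]
tool_rot: [[0.227, 0.974, -0.0], [0.974, -0.227, 0.001], [0.001, -0.0, -1.0]]
ft_force: [-1.3, 5.5, 5.5]
grip_width: 0.0309
gripper_force: 42.3
time_s: 10.05
position: [0.4723, -0.1653, 0.2027]
tool_rot: [[0.227, 0.974, -0.0], [0.974, -0.227, 0.001], [0.0, -0.0, -1.0]]
ft_force: [-1.4, 4.8, 4.9]
grip_width: 0.0312
gripper_force: 42.4
scene -80 17 zmax 0.0691 Y -0.0038
scene -70 13 zmax 0.0697 Y -0.0032
scene -20 4 zmax 0.0697 Y -0.0117
```

View pics/g5.png

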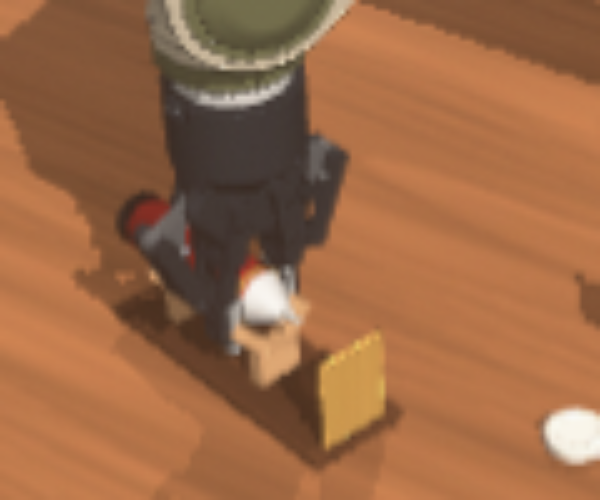

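The pen is level, with its cone over the front saddle at (270,330) and its tail at (130,215). I slide it 2 mm forward and ease it down to contact.

```bash
python3 -m creep '[{"jaw":1,"travel":[0,1,0],"roll":0},{"jaw":1,"travel":[0,2,-1],"roll":0},{"jaw":1,"travel":[0,2,-1],"roll":0}]';python3 -m creep '[{"jaw":1,"travel":[0,0,-1],"roll":0},{"jaw":1,"travel":[0,0,-1],"roll":0}]'; python3 m.py
```

```text
time_s: 10.5
position: [0.4724, -0.1646, 0.2022]
tool_rot: [[0.227, 0.974, 0.001], [0.974, -0.227, -0.003], [-0.003, 0.001, -1.0]]
ft_force: [-6.7, -5.8, 6.5]
grip_width: 0.0309
gripper_force: 45.6
time_s: 10.7
position: [0.4725, -0.1646, 0.2014]
tool_rot: [[0.228, 0.974, 0.001], [0.974, -0.228, -0.003], [-0.002, 0.002, -1.0]]
ft_force: [-6.0, -5.6, 8.6]
grip_width: 0.0309
gripper_force: 47.1
scene -80 16 zmax 0.0710 Y -0.0030
scene -70 16 zmax 0.0716 Y -0.0044
scene -60 6 zmax 0.0704 Y -0.0032
scene -20 4 zmax 0.0666 Y -0.0126
scene 10 3 zmax 0.0700 Y 0.0041
scene 30 4 zmax 0.0965 Y -0.0153
```

```bash
python3 -m creep '[{"jaw":1,"travel":[0,-1,0],"roll":0},{"jaw":1,"travel":[0,-2,0],"roll":0},{"jaw":0.2,"travel":[0,-2,0],"roll":0},{"jaw":0.2,"travel":[0,-2,0],"roll":0},{"jaw":0,"travel":[0,-2,0],"roll":0},{"jaw":-0.3,"travel":[0,-2,0],"roll":0},{"jaw":-0.6,"travel":[0,-2,0],"roll":0},{"jaw":-0.6,"travel":[0,-2,0],"roll":0}]'; python3 -m creep '[{"jaw":-0.6,"travel":[0,0,30],"roll":0},{"jaw":-0.6,"travel":[0,0,80],"roll":0},{"jaw":-0.6,"travel":[-40,0,125],"roll":0},{"jaw":-0.6,"travel":[-80,0,130],"roll":0},{"jaw":-0.6,"travel":[-80,0,130],"roll":0}]';python3 m.py; python3 - <<'E'
from h import *
from rig import get_image
p,d=get_image("scene");a=cv2.resize(p[145:225,190:290],None,fx=4,fy=4)
p,d=get_image("top");b=cv2.resize(p[190:270,290:390],None,fx=4,fy=4);cv2.imwrite("pics/g6.png",np.hstack([a,b])[:,:,::-1])
E
```

```text
time_s: 11.6
position: [0.4725, -0.1656, 0.2007]
tool_rot: [[0.227, 0.974, 0.0], [0.974, -0.227, -0.0], [-0.0, 0.0, -1.0]]
ft_force: [0.0, 0.3, -0.5]
grip_width: 0.0686
gripper_force: 0.0
time_s: 12.1
position: [0.3892, -0.1646, 0.3324]
tool_rot: [[0.228, 0.974, 0.001], [0.974, -0.228, -0.001], [-0.001, 0.001, -1.0]]
ft_force: [0.4, 0.1, -1.0]
grip_width: 0.0685
gripper_force: 0.0
scene -80 17 zmax 0.0722 Y -0.0037
scene -70 24 zmax 0.0727 Y -0.0058
scene -60 28 zmax 0.0726 Y -0.0073
scene -50 15 zmax 0.0724 Y -0.0058
scene -40 20 zmax 0.0708 Y -0.0058
scene -30 31 zmax 0.0715 Y -0.0076
scene -20 26 zmax 0.0709 Y -0.0056
scene -10 26 zmax 0.0715 Y -0.0069
scene 0 29 zmax 0.0705 Y -0.0057
scene 10 27 zmax 0.0714 Y -0.0079
scene 20 10 zmax 0.0700 Y -0.0090
X range -0.015749075340628752 0.023224364167381228
top -20 4 zmax 0.0690 Y -0.0097
top -10 22 zmax 0.0735 Y -0.0057
top 0 40 zmax 0.0734 Y 0.0024
top 10 48 zmax 0.0729 Y 0.0025
top 20 16 zmax 0.0739 Y 0.0018
```

View pics/g6.png

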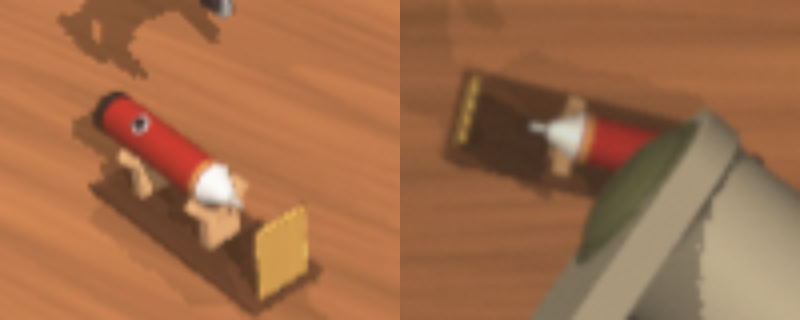

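The pen lies in both saddles, tip to the guard, but too far back. Tip pixels: scene (250.5,196.8), top (322.5,221.7). I measure how far it must go forward.

```bash
python3 - <<'E'
from h import *
P=[tri((250.5,196.8),(322.5,221.7)),];print(P)
for q in (P[0][0],plane("scene",[(250.5,196.8)],.055)[0],plane("top",[(322.5,221.7)],.055)[0]):
    v=q-[.467,-.185,0];print("x %.4f y %.4f z %.4f"%(v[0]*.2275+v[1]*.9738,-v[0]*.9738+v[1]*.2275,q[2]))
E
```

```text
[(array([ 0.47811266, -0.12378664,  0.0490099 ]), np.float64(0.0008045725445127172))]
x 0.0621 y 0.0031 z 0.0490
x 0.0680 y -0.0010 z 0.0550
x 0.0626 y 0.0034 z 0.0550
```

```bash
python3 -m creep '[{"jaw":-0.6,"travel":[36,-16,0],"roll":0},{"jaw":-0.6,"travel":[73,-32,0],"roll":0},{"jaw":-0.6,"travel":[73,-32,0],"roll":0},{"jaw":-0.6,"travel":[73,-32,0],"roll":0}]' && python3 -m creep '[{"jaw":-0.6,"travel":[0,0,-40],"roll":0},{"jaw":-0.6,"travel":[0,0,-80],"roll":0},{"jaw":-0.6,"travel":[0,0,-110],"roll":0},{"jaw":-0.6,"travel":[0,0,-127],"roll":0},{"jaw":-0.6,"travel":[0,0,-127],"roll":0},{"jaw":-0.6,"travel":[0,0,-127],"roll":0}]'
```

```text
time_s: 12.7
position: [0.4664, -0.1976, 0.3294]
tool_rot: [[0.226, 0.974, -0.002], [0.974, -0.226, 0.001], [0.001, -0.002, -1.0]]
ft_force: [-0.1, -0.5, 0.2]
grip_width: 0.0679
gripper_force: 0.0
time_s: 13.3
position: [0.4654, -0.1974, 0.2041]
tool_rot: [[0.227, 0.974, -0.0], [0.974, -0.227, 0.0], [0.0, -0.0, -1.0]]
ft_force: [-0.2, 0.3, 0.7]
grip_width: 0.0683
gripper_force: 0.0
```

Close, lift 3 mm, and move 25 mm along the cradle (x +5.7, y +24.3).

```bash
python3 -m creep '[{"jaw":1,"travel":[0,0,0],"roll":0},{"jaw":1,"travel":[0,0,0],"roll":0},{"jaw":1,"travel":[0,0,0],"roll":0},{"jaw":1,"travel":[0,0,0],"roll":0},{"jaw":1,"travel":[0,0,0],"roll":0},{"jaw":1,"travel":[0,0,0],"roll":0},{"jaw":1,"travel":[0,0,0],"roll":0},{"jaw":1,"travel":[0,0,0],"roll":0}]' 40 && python3 -m creep '[{"jaw":1,"travel":[0,0,2],"roll":0},{"jaw":1,"travel":[0,0,3],"roll":0},{"jaw":1,"travel":[1,6,3],"roll":0},{"jaw":1,"travel":[3,12,3],"roll":0},{"jaw":1,"travel":[4,18,3],"roll":0},{"jaw":1,"travel":[6,24,3],"roll":0},{"jaw":1,"travel":[6,24,3],"roll":0},{"jaw":1,"travel":[6,24,1],"roll":0},{"jaw":1,"travel":[6,24,0],"roll":0},{"jaw":1,"travel":[6,24,0],"roll":0}]'; python3 - <<'E'
from h import *
from rig import get_image
p,d=get_image("scene");a=cv2.resize(p[145:225,190:290],None,fx=4,fy=4)
p,d=get_image("top");b=cv2.resize(p[190:270,290:390],None,fx=4,fy=4);cv2.imwrite("pics/g7.png",np.hstack([a,b])[:,:,::-1])
E
```

```text
time_s: 14.1
position: [0.4645, -0.1972, 0.2046]
tool_rot: [[0.226, 0.974, -0.002], [0.974, -0.226, 0.0], [-0.0, -0.003, -1.0]]
ft_force: [-7.5, 0.7, 9.4]
grip_width: 0.0311
gripper_force: 38.8
time_s: 15.1
position: [0.4711, -0.1726, 0.2057]
tool_rot: [[0.227, 0.974, 0.0], [0.974, -0.227, 0.001], [0.001, 0.0, -1.0]]
ft_force: [-9.3, 10.4, 28.1]
grip_width: 0.0309
gripper_force: 42.2
```

```bash
python3 -m creep '[{"jaw":1,"travel":[0,0,1],"roll":0},{"jaw":1,"travel":[0,0,2],"roll":0},{"jaw":1,"travel":[0,0,2],"roll":0}]';  python3 -m creep '[{"jaw":0.2,"travel":[0,0,0],"roll":0},{"jaw":0.2,"travel":[0,0,0],"roll":0},{"jaw":0,"travel":[0,0,0],"roll":0},{"jaw":-0.3,"travel":[0,0,0],"roll":0},{"jaw":-0.6,"travel":[0,0,0],"roll":0},{"jaw":-0.6,"travel":[0,0,0],"roll":0}]'; python3 -m creep '[{"jaw":-0.6,"travel":[0,0,30],"roll":0},{"jaw":-0.6,"travel":[0,0,80],"roll":0},{"jaw":-0.6,"travel":[-40,0,125],"roll":0},{"jaw":-0.6,"travel":[-90,0,130],"roll":0},{"jaw":-0.6,"travel":[-140,0,130],"roll":0},{"jaw":-0.6,"travel":[-140,0,130],"roll":0},{"jaw":-0.6,"travel":[-140,0,130],"roll":0}]';python3 m.py; python3 - <<'E'
from h import *
from rig import get_image
p,d=get_image("scene");a=cv2.resize(p[145:225,190:290],None,fx=4,fy=4)
p,d=get_image("top");b=cv2.resize(p[190:270,290:390],None,fx=4,fy=4);cv2.imwrite("pics/g8.png",np.hstack([a,b])[:,:,::-1])
E
```

```text
time_s: 15.5
position: [0.4712, -0.173, 0.206]
tool_rot: [[0.227, 0.974, -0.001], [0.974, -0.227, 0.001], [0.001, -0.001, -1.0]]
ft_force: [-3.6, 5.2, 8.4]
grip_width: 0.0311
gripper_force: 40.5
time_s: 16.1
position: [0.4715, -0.1737, 0.2058]
tool_rot: [[0.227, 0.974, 0.0], [0.974, -0.227, -0.0], [-0.0, 0.001, -1.0]]
ft_force: [0.5, -0.4, 0.2]
grip_width: 0.0683
gripper_force: 0.0
time_s: 16.8
position: [0.3306, -0.1736, 0.3362]
tool_rot: [[0.229, 0.973, 0.001], [0.973, -0.229, -0.001], [-0.001, 0.001, -1.0]]
ft_force: [0.4, -0.1, 0.0]
grip_width: 0.068
gripper_force: 0.0
scene -60 6 zmax 0.0703 Y 0.0009
scene -50 27 zmax 0.0712 Y -0.0058
scene -40 25 zmax 0.0716 Y -0.0071
scene -30 22 zmax 0.0702 Y -0.0062
scene -20 16 zmax 0.0693 Y -0.0108
scene -10 27 zmax 0.0747 Y -0.0063
scene 0 30 zmax 0.0713 Y -0.0062
scene 10 29 zmax 0.0711 Y -0.0072
scene 20 27 zmax 0.0725 Y -0.0064
scene 30 30 zmax 0.0728 Y -0.0072
scene 40 22 zmax 0.0733 Y -0.0075
X range -0.05180073274631479 0.0491458061530905
top -60 8 zmax 0.0712 Y 0.0029
top -50 45 zmax 0.0735 Y 0.0034
top -40 43 zmax 0.0734 Y 0.0032
top -30 45 zmax 0.0729 Y 0.0032
top -20 25 zmax 0.0713 Y 0.0068
top -10 44 zmax 0.0725 Y 0.0031
top 0 45 zmax 0.0726 Y 0.0033
top 10 47 zmax 0.0730 Y 0.0027
top 20 48 zmax 0.0750 Y 0.0024
top 30 43 zmax 0.0725 Y 0.0029
top 40 39 zmax 0.0734 Y 0.0024
```

View pics/g8.png

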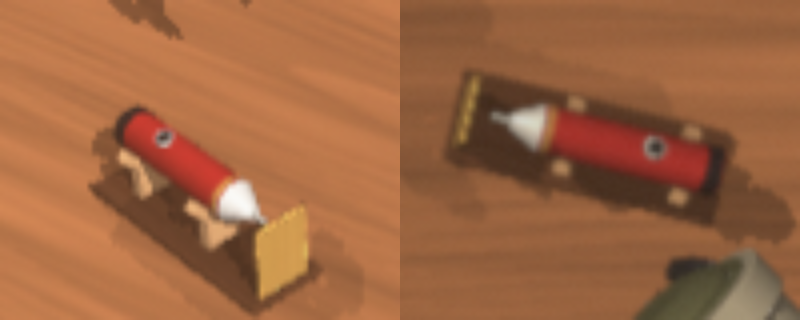

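The pen sits in all four saddle arms, parallel to the cradle. Top-view pixels: tip (313.2,219.3), button (353.8,226.9), tail end about (370.5,232). One check of the axial position.

```bash
python3 - <<'E'
from h import *
for n,u,z,w in(("top",(313.2,219.3),.055,"tip 89"),("top",(353.8,226.9),.070,"button -15"),("top",(370.8,232),.062,"tail -61"),("top",(307.8,217.8),.068,"guard 107"),("scene",(256,200),.055,"tip 89"),("scene",(231.2,179.5),.067,"button -15")):
    v=plane(n,[u],z)[0]-[.467,-.185,0];print(n,w,"x %.4f y %.4f"%(v[0]*.2275+v[1]*.9738,-v[0]*.9738+v[1]*.2275))
from rig import observe;s=observe();print(s["time_s"],s["qvel"].round(2))
E
```

```text
top tip 89 x 0.0873 y 0.0031
top button -15 x -0.0163 y -0.0013
top tail -61 x -0.0634 y 0.0003
top guard 107 x 0.1028 y 0.0038
scene tip 89 x 0.0887 y 0.0010
scene button -15 x -0.0168 y 0.0002
17.0 [ 0.13  0.17  0.3  -0.12  0.08 -0.12]
```

```bash
python3 -c "
from rig import close_job;print(close_job())"
```

```text
the job is handed in; nothing more can be done
None
```

I laid the pen in both saddles with its tip towards the guard and released it. By the camera check it is within about 3 mm of the target along the cradle, and I handed the job in at about 17 s; no verdict came back.

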